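Clamp a bridge blank in its drilling jig: finger-tight, then a quarter turn

ROBOT

A 6-joint arm with a two-finger parallel gripper is mounted at the origin on a cart in front of the work surface, level with it; the furniture and walls round the work are solid. World frame = base frame: x ahead of the robot, y to its left, z up, the work surface at z = 0. Lengths are in mm, angles in degrees, forces in N, time in s.
With the tool pointing down it reaches from about 325 to 900 mm from the base axis. Payload 6.1 kg.
Tool frame: the origin (TCP) lies on the centre line of the jaws, within the pads' length; the fingertips stand 19 mm ahead of it and the grasp point (between the pads) is the TCP; z points along the fingers, y is the direction in which the jaws open and shut (so a half turn about z gives the same grasp; the last joint's range is limited). The gripper opens to 87 mm and grips with 3 to 60 N. Pads are 19 mm wide; open, the fingers measure 117 mm over their backs; the gripper's body (75 mm by 190 mm) begins 51 mm behind the grasp point.
Start: joints at [64.681, 12.628, 87.462, -0, 79.91, -7.225], TCP at [194.109, 594.085, 241.538] pointing down, gripper open.
Joint ranges: [-170.65, 170.65], [-52.31, 119.04], [5.05, 147.46], [-71.25, 251.25], [11.57, 151.72], [-153.62, 153.62]. Speed limits (degrees/s): [147.25, 147.25, 172.46, 180, 180, 180].

INTERFACE

Orientations are given as [roll, pitch, yaw] about the fixed x, y, z axes, in that order (R = Rz(yaw) Ry(pitch) Rx(roll)).
In Python, from station import manip, cams gives the robot as it stands.
- The arm moves only by the tool carry_out, never from a script. Its argument "steps" is a list of rows, each an object with "gripper": the finger opening in m, from 0 to 0.087; "translation": the shift along the tool's x, y, z in m, a list of three; "yaw": the turn about the tool's z in units of 8 degrees (1.0 is 8 degrees). A call has 1 to 20 rows; each row is the pose to reach, as a shift and turn from the pose commanded when the call began, along the tool's axes at that moment; what a row does not reach only later rows make up. A row lasts 1/8 s, in which the tool goes at most 62.5 mm and 10.7 degrees, less where a joint would pass 70% of its speed; a pose out of reach is approached as far as the arm can. A call with a gripper value outside its range is refused whole. The fingers move at their own pace and stop on an object; the grip force is fixed at half the most. Time passes only in rows, so rows that repeat a pose let the fingers close. It gives the time, the measured TCP pose, the force and the opening at its end, in the units of the state.
- manip.state(): the state, without advancing time (a new reading comes with each control period).
- cams.capture(name): name is "side" or "top" or "wrist"; returns a dict with "pixels" (480x640x3 uint8, red, green, blue), "fx", "fy", "cx", "cy" (pixels), "xyz" and "attitude" of the camera in the world. Camera axes: x right, y down, z forward; pixel columns grow to the right and rows downward; lengths in mm; the calibration is good to about 2 mm. The wrist camera is an equidistant fisheye: a pixel r from the principal point sees the ray r / f radians off the axis. A picture is of the moment at which its call begins. There is no depth.
- manip.job_done(): hands the job in, once; it reports no verdict.
The state is a dict: "clock": time; "joint_pos": joint angles; "qvel": joint speeds; "effort": joint torques, N m; "eef_pos": TCP position; "ee_rot": TCP orientation; "force": force on the tool from outside, world axes, zero at the start; "wrist_torque": the same for the moment, N m; "grip_width": opening from 0.0 (shut) to 1.0 (fully open).
Only numpy, scipy, OpenCV 4.12 (cv2) and the standard library are available. Lean on these libraries where they do the work, as an engineer would, in place of code of your own. Each camera call takes 0.05 s, during which the arm holds its last target. There are 200 camera calls.

TASK

Lay the rosewood bridge blank flat in the jig's channel and slide it fully home under the clamp foot against the end stop. Then turn the clamp knob clockwise until you feel the foot bite on the wood, and from there give it one quarter turn more and no further, so that the blank is held firmly but not dented; let go and leave the other tools where they are.

Things in the scene. Friction and masses are not known exactly. Their poses are not given: they have to be found in the camera images.
- blank_mid (a point): centre of the rosewood bridge blank, a loose dark wooden bar 34 x 152 x 11.5 mm (x, y, z of the blank; its long axis is y), 70 g; it starts flat on the bench right of the jig, so the point is 6 mm over the bench. Both ends are alike
- jig: drilling jig screwed to the bench: plywood base 280 x 130 x 18 mm (x, y, z), origin at the centre of its underside. A channel on its middle line runs along jig +x to an end stop (face at x = +112, top 38 over the bench), 36.5 wide between wooden rails, tops 28 over the bench, from x = 35 to 112; they flare out as a mouth from x = 16 to 35. From x = -140 to 14 the base is plain and open
- jig_seat (a point): where the centre of the blank belongs when home, its end against the stop: in the jig's frame x = 36, y = 0, z = 24 mm. Same axes as the jig. The outer half of a blank lying home stands clear of the rails, free for the fingers
- knob_grip (a point): middle of the black, round, fluted clamp knob on its upright axis, 96 mm over the bench (the knob may start up to 5 mm lower); 56 mm across, 28 high. Clockwise from above tightens; knob and foot sink 10 mm a turn. Grip it firmly, at any yaw. Running free the thread drags with a steady 0.36 N m; from first bite the torque climbs by about 0.14 N m per radian. The screw stays where it is let go
- square: try square, wooden stock and steel blade, 132 x 85 x 15, lying flat beyond the blank mm; not part of the job
- files: bundle of nut files held by a band, 21 x 152 x 15, lying flat beyond the blank mm; not part of the job
- sander: dark wooden sanding block, 48 x 120 x 36, right of the files mm; not part of the job
- pencil: carpenter's pencil, 14 x 162 x 8, left of the jig mm; not part of the job
- driver: stubby screwdriver, 28 x 108 x 28, lying left of the jig mm; not part of the job
- bar: aluminium clamp bar, 112 mm long across the channel, 26 wide, top 58 over the bench (stud ends 68, 44 mm either side of the screw), with the screw, knob and foot it carries; fixed over the jig at x = 78, origin there at bench level. The rubber-faced foot under the screw, 19 across, does not turn; it starts 1.7 to 6.8 mm above a blank lying in the channel, so the turns to first bite differ each time
Mind the look-alikes: they are no part of the job. Of the things that look like the part that bears blank_mid, the larger one is meant.

How it is judged:
By the outcome, as a careful person would: the job done as asked, in the order asked, and still so for the second after the job is handed in, with the robot touching nothing.
It also fails if it takes over 72 s, if anything falls off the work surface, if the arm or the gripper's body presses on something with over 40 N, if the wrist force passes 120 N, or if a joint passes its speed limit or range.

## Working session

There is one attempt and no reset: what is moved stays moved. The work goes in short steps, Python scripts to look and compute and a tool call to move; the robot and the scene stay as the last step left them, time stands still between calls to the robot, and variables do not carry over. Pictures are saved under pics/ and viewed, about 8 in all and at most 12, crops included, and the job is handed in when it is done.

Besides the shell and the picture viewer there is one more tool, called after "Emit:" as name(argument=value, ...), one argument or row to a line, values as JSON. carry_out: Moves the arm, as the interface text tells. Its arguments: {"type":"object","properties":{"steps":{"type":"array","items":{"type":"object","properties":{"gripper":{"type":"number"},"translation":{"type":"array","items":{"type":"number"}},"yaw":{"type":"number"}}}}},"required":["steps"]}

```bash
ls; mkdir -p pics; cat > h.py <<'E'
import numpy as np, cv2
from station import manip, cams
from scipy.spatial.transform import Rotation as R
def cap(n,f=None):
    c=cams.capture(n)
    if f: cv2.imwrite('pics/'+f,np.ascontiguousarray(c['pixels'][:,:,::-1]))
    return c
def rot(c):
    a=np.array(c['attitude'],float)
    return a if a.shape==(3,3) else R.from_euler('xyz',a,degrees=True).as_matrix()
def ray(c,u,v,fish=False):
    x=(u-c['cx'])/c['fx'];y=(v-c['cy'])/c['fy']
    if fish:
        r=np.hypot(x,y); s=np.sin(r)/r if r>1e-9 else 1; d=np.array([x*s,y*s,np.cos(r)])
    else: d=np.array([x,y,1.])
    return np.array(c['xyz'],float),rot(c)@(d/np.linalg.norm(d))
def plane(c,u,v,z,fish=False):
    o,d=ray(c,u,v,fish); return o+d*(z-o[2])/d[2]
def tri(r1,r2):
    (a,d),(b,e)=r1,r2
    t=np.linalg.lstsq(np.c_[d,-e],b-a,rcond=None)[0]
    p,q=a+t[0]*d,b+t[1]*e
    return (p+q)/2,np.linalg.norm(p-q)
def proj(c,P,fish=False):
    p=rot(c).T@(np.array(P,float)-np.array(c['xyz'],float))
    if fish:
        r=np.hypot(p[0],p[1]);t=np.arctan2(r,p[2]);k=t/max(r,1e-9);return c['cx']+c['fx']*p[0]*k,c['cy']+c['fy']*p[1]*k
    return c['cx']+c['fx']*p[0]/p[2],c['cy']+c['fy']*p[1]/p[2]
E
python3 - <<'E'
from h import *
print(manip.state())
for n in('top','side','wrist'):
    c=cap(n,n+'0.png');print(n,{k:c[k] for k in c if k!='pixels'})
a=[cv2.imread(f'pics/{n}0.png') for n in('side','wrist')]
cv2.imwrite('pics/sw0.png',cv2.resize(np.hstack(a),(800,300),interpolation=cv2.INTER_AREA))
E
```

```text
pics
{'clock': 0.0, 'joint_pos': array([ 6.46805759e+01,  1.26756177e+01,  8.75269135e+01,  1.55568150e-04,
        7.99090408e+01, -7.22365341e+00]), 'qvel': array([ 0.01251049,  0.08164804, -0.01164484, -0.05461332, -0.01014342,
       -0.00348691]), 'effort': array([-1.55002028e-03, -4.94610715e+01, -3.87382364e+01,  6.98678708e-02,
        5.70624112e-02, -1.61192866e-04]), 'eef_pos': array([193.86454735, 593.55504049, 240.42253673]), 'ee_rot': array([-1.79889333e+02, -1.41812654e-02,  1.61904188e+02]), 'force': array([-0.11478015,  0.64350809,  0.48999816]), 'wrist_torque': array([-0.02117789,  0.00392468, -0.01925676]), 'grip_width': 1.0020825344458388}
top {'fx': 599.7479954935018, 'fy': 599.7479954935018, 'cx': 326.8864974437527, 'cy': 245.88107645545156, 'xyz': array([ 412.56644957,   40.91047953, 1277.85749957]), 'attitude': array([-172.02789535,    0.57535316,  -89.81772039])}
side {'fx': 472.92568653440964, 'fy': 472.92568653440964, 'cx': 316.0735715173029, 'cy': 250.31907126040508, 'xyz': array([  58.80575713, -791.11594759,  543.08384632]), 'attitude': array([-116.27870763,    0.69045354,  -31.424134  ])}
wrist {'fx': 371.64829954431775, 'fy': 371.64829954431775, 'cx': 322.46920173597476, 'cy': 239.47810365947194, 'xyz': array([130.83817214, 614.63088579, 383.98450526]), 'attitude': array([1.65891613e+02, 1.18836652e-01, 7.18743731e+01])}
```

View pics/top0.png

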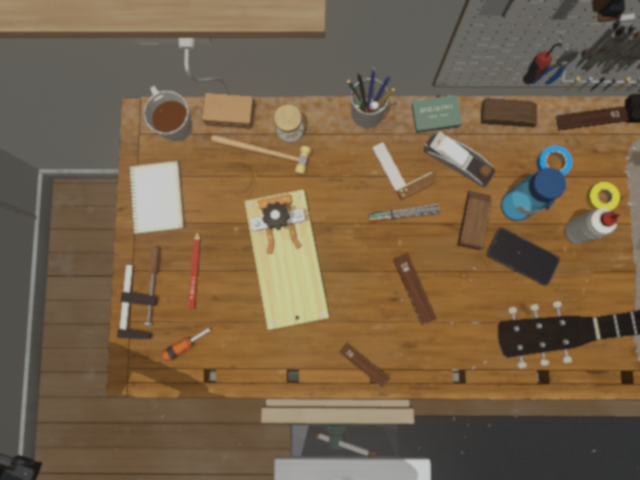

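View pics/side0.png

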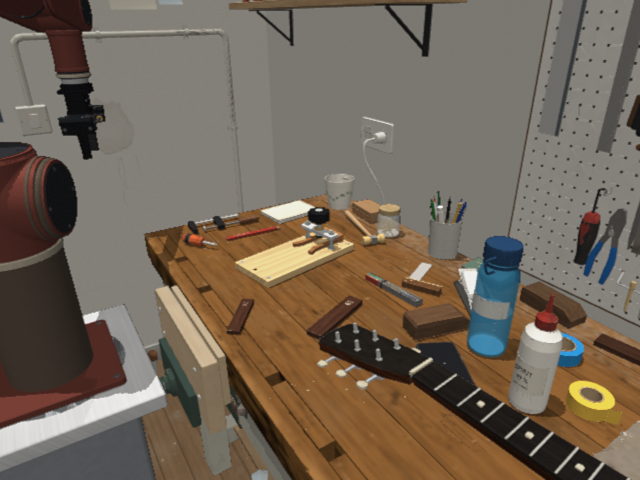

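Top view: the jig spans (245,195)-(328,328), with the knob at (275,214). There are two bars that look like the blank. One is at top (414,288) / side (335,316), the other is shorter, at top (365,364) / side (240,316). The dark block at top (475,220) is the sander. The larger bar, at (414,288), fits the description (right of the jig). I'll confirm that in a crop and measure it.

```bash
cat > m1.py <<'E'
from h import *
c=cap('top');im=np.ascontiguousarray(c['pixels'][:,:,::-1])
s=cap('side');si=np.ascontiguousarray(s['pixels'][:,:,::-1])
hsv=cv2.cvtColor(im,cv2.COLOR_BGR2HSV)
print(hsv[288,414],hsv[288,440],hsv[364,365],hsv[300,290],hsv[300,240])
def cands(img,x0,y0,x1,y1):
    L=img[y0:y1,x0:x1,2]
    m=(L<115).astype(np.uint8)  # dark red channel
    m=cv2.morphologyEx(m,cv2.MORPH_OPEN,np.ones((3,3)))
    out=[]
    for k in cv2.findContours(m,0,cv2.CHAIN_APPROX_NONE)[0]:
        if cv2.contourArea(k)>150:
            out.append(cv2.minAreaRect(k+np.array([x0,y0])))
    return out
for r in cands(im,335,240,450,395):
    b=cv2.boxPoints(r);w=np.array([plane(c,*p,11.5) for p in b]);e=np.linalg.norm(w-np.roll(w,1,0),axis=1)
    d=w[1]-w[0] if np.linalg.norm(w[1]-w[0])>np.linalg.norm(w[2]-w[1]) else w[2]-w[1]
    print('px',np.round(r[0]),'ctr',np.round(w.mean(0),1),'sides',np.round(e[:2],1),'ang',round(np.degrees(np.arctan2(d[1],d[0])),1))
# jig
m=((hsv[:,:,0]>20)&(hsv[:,:,0]<35)&(hsv[:,:,1]>60)&(hsv[:,:,2]>150)).astype(np.uint8)
m[:, :235]=0;m[:,340:]=0;m[:180]=0
k=max(cv2.findContours(m,0,2)[0],key=cv2.contourArea);r=cv2.minAreaRect(k);print('jig',r)
w=np.array([plane(c,*p,18) for p in cv2.boxPoints(r)]);print(np.round(w,1),np.round(np.linalg.norm(w-np.roll(w,1,0),axis=1),1),w.mean(0))
a=cv2.resize(im[180:400,235:455],None,fx=2.6,fy=2.6,interpolation=cv2.INTER_CUBIC)
b=cv2.resize(si[190:350,215:375],(228,228))
cv2.imwrite('pics/crop1.png',np.hstack([a,cv2.copyMakeBorder(b,0,a.shape[0]-228,0,0,0)]))
E
python3 m1.py
```

```text
[ 11 141 103] [ 17 168 143] [ 12 139  97] [ 28  67 199] [ 16 161 135]
px [365. 364.] ctr [342.3 -25.8  11.5] sides [114.   39.6] ang -135.6
px [414. 288.] ctr [ 500.2 -130.1   11.5] sides [151.2  37.1] ang -156.9
jig ((285.423095703125, 259.3846130371094), (131.39993286132812, 62.979801177978516), 78.92979431152344)
[[686.  236.9  18. ]
 [712.7 104.4  18. ]
 [437.4  49.4  18. ]
 [412.1 178.   18. ]] [280.2 135.2 280.7 131.1] [562.06443564 142.15095179  18.        ]
```

View pics/crop1.png

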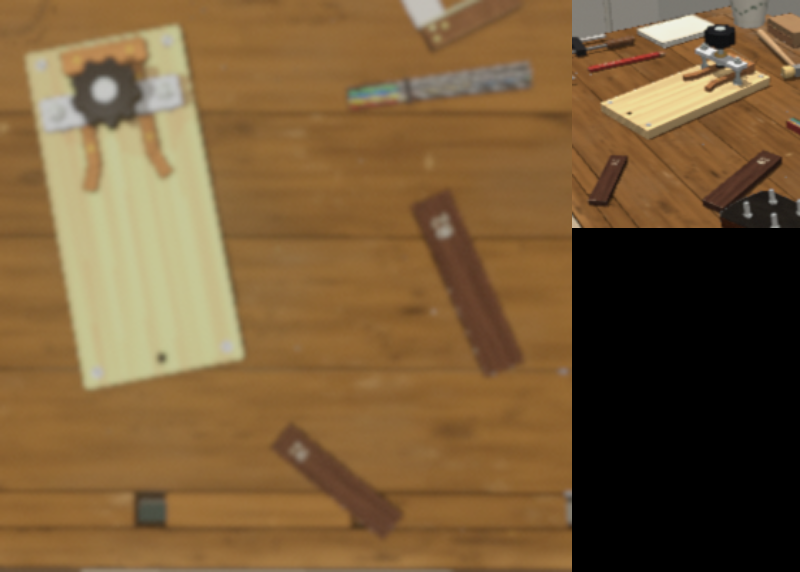

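The crop confirms it. The larger dark bar is at top (414,288), about 151x36 mm at world (500,-130), long axis about 23°. The other bar is only about 114 mm long. I'll hover over its near half and check with the wrist camera.

Emit:
carry_out(
  steps=[
    {"gripper": 0.07, "translation": [-0.482, -0.623, 0.09], "yaw": -5.15},
    {"gripper": 0.07, "translation": [-0.482, -0.623, 0.09], "yaw": -5.15},
    {"gripper": 0.07, "translation": [-0.482, -0.623, 0.09], "yaw": -5.15},
    {"gripper": 0.07, "translation": [-0.482, -0.623, 0.09], "yaw": -5.15},
    {"gripper": 0.07, "translation": [-0.482, -0.623, 0.09], "yaw": -5.15},
    {"gripper": 0.07, "translation": [-0.482, -0.623, 0.09], "yaw": -5.15},
    {"gripper": 0.07, "translation": [-0.482, -0.623, 0.09], "yaw": -5.15},
    {"gripper": 0.07, "translation": [-0.482, -0.623, 0.09], "yaw": -5.15},
    {"gripper": 0.07, "translation": [-0.482, -0.623, 0.09], "yaw": -5.15},
    {"gripper": 0.07, "translation": [-0.482, -0.623, 0.09], "yaw": -5.15},
    {"gripper": 0.07, "translation": [-0.482, -0.623, 0.09], "yaw": -5.15},
    {"gripper": 0.07, "translation": [-0.482, -0.623, 0.09], "yaw": -5.15},
    {"gripper": 0.07, "translation": [-0.482, -0.623, 0.09], "yaw": -5.15},
    {"gripper": 0.07, "translation": [-0.482, -0.623, 0.09], "yaw": -5.15},
    {"gripper": 0.07, "translation": [-0.482, -0.623, 0.09], "yaw": -5.15},
    {"gripper": 0.07, "translation": [-0.482, -0.623, 0.09], "yaw": -5.15},
    {"gripper": 0.07, "translation": [-0.482, -0.623, 0.09], "yaw": -5.15},
    {"gripper": 0.07, "translation": [-0.482, -0.623, 0.09], "yaw": -5.15},
    {"gripper": 0.07, "translation": [-0.482, -0.623, 0.09], "yaw": -5.15},
    {"gripper": 0.07, "translation": [-0.482, -0.623, 0.09], "yaw": -5.15},
  ],
)

```text
clock: 2.75
eef_pos: [458.8, -147.7, 151.6]
ee_rot: [-180.0, 0.0, -156.9]
force: [0.4, -0.0, 0.6]
grip_width: 0.806
```

```bash
python3 - <<'E'
from h import *
s=manip.state();print(s['clock'],s['eef_pos'],s['ee_rot'],s['joint_pos'])
c=cap('wrist','w1.png')
print({k:c[k] for k in c if k!='pixels'})
for t in (0,76,-76): 
    a=np.radians(23.1);P=np.array([500.2+t*np.cos(a),-130.1+t*np.sin(a),11.5]);print(t,proj(c,P,True))
E
```

```text
2.75 [ 458.80365036 -147.73039732  151.58167432] [-1.79994592e+02  1.12805471e-03 -1.56884776e+02] [-2.72314504e+01 -2.23421396e+00  1.13460773e+02 -2.77047009e-03
  6.87685575e+01 -1.40345671e+02]
{'fx': 371.64829954431775, 'fy': 371.64829954431775, 'cx': 322.46920173597476, 'cy': 239.47810365947194, 'xyz': array([ 397.69757384, -173.7628188 ,  295.02663928]), 'attitude': array([ 1.65869309e+02, -2.94776890e-02,  1.13085091e+02])}
0 (np.float64(322.26076567589706), np.float64(286.9729971329005))
76 (np.float64(322.30134173911586), np.float64(364.89101549644954))
-76 (np.float64(322.22124078354454), np.float64(194.00191648512177))
```

View pics/w1.png

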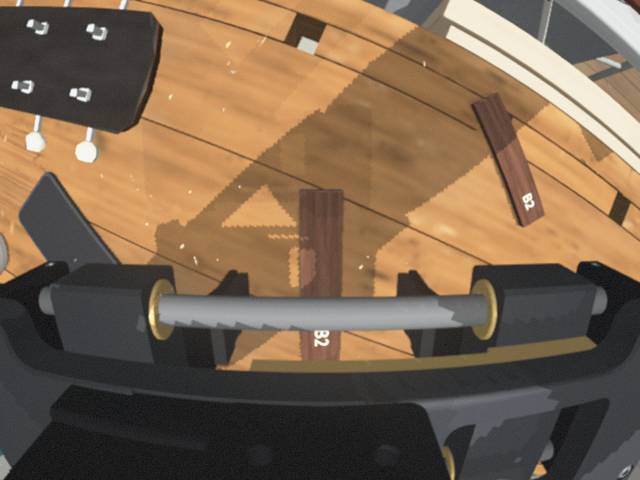

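The wrist view shows the blank centred between the fingers: near end at v≈190, u 301–342, label B2, and aligned as predicted. Next I check heights by triangulation (blank end, knob, jig corners).

```bash
cat > m2.py <<'E'
from h import *
t=cap('top');s=cap('side');w=cap('wrist')
ti=np.ascontiguousarray(cv2.imread('pics/top0.png'));si=cv2.imread('pics/side0.png');wi=cv2.imread('pics/w1.png')
# blank near end corners: wrist vs initial top image (camera fixed)
m=((ti[:,:,2]<115)*1).astype(np.uint8);m[:240]=0;m[330:]=0;m[:,:385]=0;m[:,440:]=0
k=max(cv2.findContours(m,0,1)[0],key=cv2.contourArea)
b=cv2.boxPoints(cv2.minAreaRect(k));b=b[np.argsort(b[:,1])][2:];mid=b.mean(0);print('top end',mid)
for (u,v) in((321.5,190),):
    print('blank end tri',tri(ray(t,*mid),ray(w,u,v,True)))
def dark(img,x0,y0,x1,y1,th):
    m=(img[y0:y1,x0:x1].max(2)<th).astype(np.uint8)
    k=max(cv2.findContours(m,0,1)[0],key=cv2.contourArea)
    return cv2.minEnclosingCircle(k)[0]+np.array([x0,y0]),cv2.boundingRect(k),cv2.contourArea(k)
kt=dark(ti,255,195,297,235,100);ks=dark(si,300,200,340,228,75);print(kt,ks)
print('knob tri',tri(ray(t,*kt[0]),ray(s,*ks[0])))
# grey cap centre
cv2.imwrite('pics/kn.png',np.hstack([cv2.resize(ti[190:250,240:320],(400,300),interpolation=cv2.INTER_CUBIC),cv2.resize(si[200:260,290:370],(400,300),interpolation=cv2.INTER_CUBIC)]))
E
python3 m2.py
```

```text
top end [429.26395 321.32886]
blank end tri (array([ 4.29940063e+02, -1.61762195e+02,  8.15995266e-02]), np.float64(2.485192344261247))
(array([275.72029686, 215.06930733]), (8, 8, 26, 26), 459.5) (array([318.5, 215. ]), (8, 7, 22, 18), 246.5)
knob tri (array([639.8799498 , 156.79720062,  93.78807443]), np.float64(1.8481768219042325))
```

Emit:
carry_out(
  steps=[
    {"gripper": 0.06, "translation": [0, 0, 0.06], "yaw": 0},
    {"gripper": 0.06, "translation": [0, 0, 0.11], "yaw": 0},
    {"gripper": 0.06, "translation": [0, 0, 0.129], "yaw": 0},
    {"gripper": 0.06, "translation": [0, 0, 0.129], "yaw": 0},
  ],
)

```text
clock: 3.45
eef_pos: [458.1, -147.6, 21.5]
ee_rot: [179.9, -0.1, -156.9]
force: [0.8, -1.2, -0.3]
grip_width: 0.69
```

View pics/kn.png

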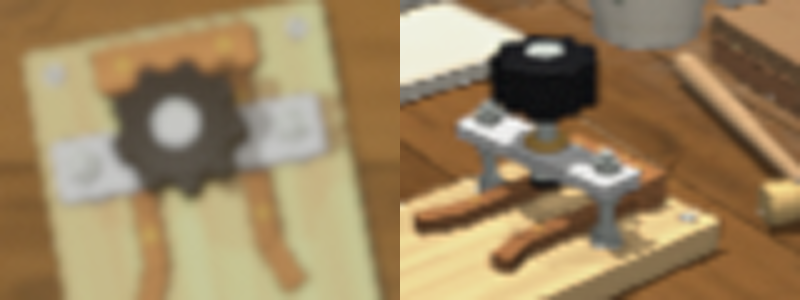

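Knob triangulates to (640,157,94), which agrees with the jig pose. The blank is flat on the bench. Next I close and lift.

Emit:
carry_out(
  steps=[
    {"gripper": 0.02, "translation": [0, 0, 0], "yaw": 0},
    {"gripper": 0.02, "translation": [0, 0, 0], "yaw": 0},
    {"gripper": 0.02, "translation": [0, 0, 0], "yaw": 0},
    {"gripper": 0.02, "translation": [0, 0, 0], "yaw": 0},
    {"gripper": 0.02, "translation": [0, 0, 0], "yaw": 0},
    {"gripper": 0.02, "translation": [0, 0, -0.03], "yaw": 0},
    {"gripper": 0.02, "translation": [0, 0, -0.07], "yaw": 0},
    {"gripper": 0.02, "translation": [0, 0, -0.07], "yaw": 0},
  ],
)

```text
clock: 4.45
eef_pos: [461.2, -149.0, 95.8]
ee_rot: [-179.7, 0.2, -156.9]
force: [0.2, -1.2, -0.6]
grip_width: 0.386
```

```bash
python3 - <<'E'
from h import *
# refine jig: screws/edges in top image; fit jig side edges and knob/bar
ti=cv2.imread('pics/top0.png');t=cap('top')
hsv=cv2.cvtColor(ti,cv2.COLOR_BGR2HSV)
m=((hsv[:,:,0]>20)&(hsv[:,:,0]<35)&(hsv[:,:,1]>50)&(hsv[:,:,2]>130)).astype(np.uint8)
m[:,:235]=0;m[:,340:]=0;m[:180]=0;m[335:]=0
L=[];Rr=[]
for v in range(235,318):
    u=np.flatnonzero(m[v]); 
    if len(u)>30:L.append(plane(t,u[0]-.5,v,18)[:2]);Rr.append(plane(t,u[-1]+.5,v,18)[:2])
for e in(L,Rr):
    vx,vy,x,y=cv2.fitLine(np.array(e,np.float32),cv2.DIST_HUBER,0,.01,.01).ravel()
    if vx<0:vx,vy=-vx,-vy
    print(np.degrees(np.arctan2(vy,vx)), 'y at x=562',y+(562-x)*vy/vx)
c=cap('wrist');cv2.imwrite('pics/w2.png',c['pixels'][:,:,::-1])
s=manip.state();print(s['eef_pos'],s['ee_rot'],s['grip_width']*87)
E
```

```text
11.071855 y at x=562 207.6243
11.168087 y at x=562 73.09342
[ 458.76805364 -147.79117774   92.51613583] [-1.79977471e+02  1.90248249e-02 -1.56893535e+02] 33.488095343939754
```

View pics/w2.png

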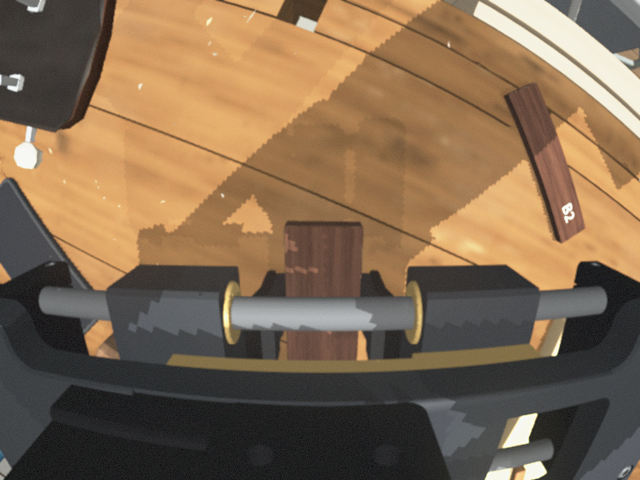

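The blank is held centred and level in the jaws; its near end is at v≈222, u 286–361. Jig axis is 11.1° through (563,141). Next I move over the jig's open base.

Emit:
carry_out(
  steps=[
    {"gripper": 0.02, "translation": [-0.02, 0.05, 0], "yaw": 0.3},
    {"gripper": 0.02, "translation": [-0.04, 0.1, 0], "yaw": 0.6},
    {"gripper": 0.02, "translation": [-0.06, 0.15, 0], "yaw": 0.9},
    {"gripper": 0.02, "translation": [-0.08, 0.2, 0], "yaw": 1.2},
    {"gripper": 0.02, "translation": [-0.1007, 0.248, 0], "yaw": 1.5},
    {"gripper": 0.02, "translation": [-0.1007, 0.248, 0.015], "yaw": 1.5},
    {"gripper": 0.02, "translation": [-0.1007, 0.248, 0.03], "yaw": 1.5},
    {"gripper": 0.02, "translation": [-0.1007, 0.248, 0.03], "yaw": 1.5},
    {"gripper": 0.02, "translation": [-0.1007, 0.248, 0.03], "yaw": 1.5},
  ],
)

```text
clock: 5.68
eef_pos: [454.0, 118.7, 62.1]
ee_rot: [180.0, -0.1, -169.0]
force: [-0.7, -0.4, -0.6]
grip_width: 0.386
```

```bash
cat > m3.py <<'E'
from h import *
import sys
s=manip.state();print(s['clock'],s['eef_pos'],s['ee_rot'],s['force'],s['wrist_torque'])
w=cap('wrist','w3.png');t=cap('top','t3.png')
c2=cv2.imread('pics/w2.png')
# blank in top view
im=cv2.imread('pics/t3.png');a=im[180:400,235:455]
wi=cv2.imread('pics/w3.png')
cv2.imwrite('pics/v3.png',np.hstack([cv2.resize(im[190:340,240:340],(400,600),interpolation=cv2.INTER_CUBIC),cv2.resize(wi[100:400,222:422],(400,600),interpolation=cv2.INTER_CUBIC)]))
E
python3 m3.py
```

```text
5.675 [453.99819523 118.69689239  62.14562931] [ 1.79999524e+02 -5.57245957e-02 -1.69002321e+02] [-0.70625394 -0.35875689 -0.61415436] [-0.00203984  0.13216057  0.02274746]
```

View pics/v3.png

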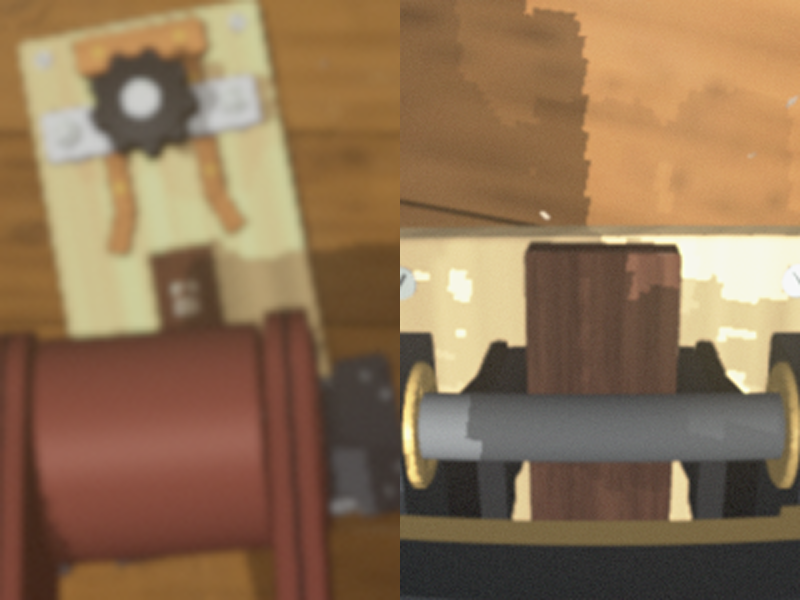

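The blank is over the open base in line with the channel: its front end is at top crop (182,249), the mouth tips at (120,250) and (233,230). I'll quantify the lateral error against the jig axis, using rail colours.

```bash
python3 - <<'E'
from h import *
t=cap('top');im=cv2.imread('pics/t3.png')
a=np.radians(11.1);ex=np.array([np.cos(a),np.sin(a)]);ey=np.array([-ex[1],ex[0]]);O=np.array([563,141.2])
def J(p):d=p[:2]-O;return np.round([d@ex,d@ey],1)
h=cv2.cvtColor(im,cv2.COLOR_BGR2HSV).astype(int)
for v in range(230,250,2):
    row=h[v,260:312]; r=(row[:,1]>110)&(row[:,0]<22)
    u=np.flatnonzero(r)+260; g=np.split(u,np.flatnonzero(np.diff(u)>2)+1)
    print(v,[(k[0],k[-1],J(plane(t,k[0]-.5,v,28)).tolist(),J(plane(t,k[-1]+.5,v,28)).tolist()) for k in g if len(k)>3])
print('blank z52')
for v in range(256,270,2):
    row=im[v,270:305,2].astype(int);u=np.flatnonzero(row<105)+270
    if len(u): print(v,u[0],u[-1],J(plane(t,u[0]-.5,v,52)),J(plane(t,u[-1]+.5,v,52)))
u,v=240+182.5/4,190+249/4;print('front',J(plane(t,u,v,52)))
s=manip.state();print('tcp J',J(s['eef_pos']))
E
```

```text
230 [(np.int64(267), np.int64(271), [65.0, 28.6], [63.0, 18.3]), (np.int64(290), np.int64(294), [55.7, -19.1], [53.7, -29.5])]
232 [(np.int64(267), np.int64(271), [60.8, 29.4], [58.7, 19.0]), (np.int64(290), np.int64(294), [51.5, -18.4], [49.5, -28.7])]
234 [(np.int64(267), np.int64(272), [56.5, 30.1], [54.1, 17.7]), (np.int64(290), np.int64(295), [47.3, -17.6], [44.8, -30.0])]
236 [(np.int64(268), np.int64(272), [51.9, 28.8], [49.9, 18.4]), (np.int64(291), np.int64(295), [42.7, -18.9], [40.6, -29.2])]
238 [(np.int64(268), np.int64(272), [47.7, 29.6], [45.7, 19.2]), (np.int64(291), np.int64(296), [38.5, -18.1], [36.0, -30.5])]
240 [(np.int64(269), np.int64(273), [43.1, 28.3], [41.1, 17.9]), (np.int64(292), np.int64(297), [33.9, -19.4], [31.4, -31.8])]
242 [(np.int64(269), np.int64(273), [38.9, 29.0], [36.9, 18.6]), (np.int64(294), np.int64(298), [28.9, -22.8], [26.8, -33.1])]
244 [(np.int64(269), np.int64(273), [34.7, 29.8], [32.7, 19.4]), (np.int64(295), np.int64(299), [24.3, -24.1], [22.3, -34.4])]
246 [(np.int64(268), np.int64(273), [30.9, 32.6], [28.5, 20.2]), (np.int64(296), np.int64(299), [19.7, -25.4], [18.1, -33.6])]
248 [(np.int64(268), np.int64(272), [26.8, 33.3], [24.7, 23.0])]
blank z52
256 286 292 [-0.4 -2.2] [ -3.2 -16.3]
258 286 292 [-4.5 -1.4] [ -7.3 -15.6]
260 289 293 [-9.8 -6.7] [-11.7 -16.9]
262 289 293 [-13.8  -6. ] [-15.8 -16.1]
264 289 294 [-17.9  -5.3] [-20.3 -17.4]
266 290 294 [-22.4  -6.5] [-24.3 -16.6]
268 289 294 [-26.   -3.8] [-28.4 -15.9]
front [ 7.2 -3.8]
tcp J [-110.5   -0.7]
```

Rail inner edges at ±18.6 confirm the jig axis; the blank's right edge at −16.4 puts it within about 0.5 mm of centre. Next I lower it.

Emit:
carry_out(
  steps=[
    {"gripper": 0.02, "translation": [0, 0, 0.012], "yaw": 0},
    {"gripper": 0.02, "translation": [0, 0, 0.019], "yaw": 0},
    {"gripper": 0.02, "translation": [0, 0, 0.022], "yaw": 0},
    {"gripper": 0.02, "translation": [0, 0, 0.0225], "yaw": 0},
    {"gripper": 0.02, "translation": [0, 0, 0.0225], "yaw": 0},
  ],
)

```text
clock: 6.45
eef_pos: [453.3, 119.7, 40.8]
ee_rot: [-180.0, -0.1, -168.9]
force: [-7.8, -1.6, 14.7]
grip_width: 0.387
```

```bash
python3 -c "
from h import *
s=manip.state();print(s['eef_pos'],s['force'],s['wrist_torque'])"
```

```text
[453.31608782 119.73543126  40.76581746] [-7.75266765 -1.57698794 14.71831526] [-0.30953717  1.37222749 -0.01260643]
```

Emit:
carry_out(
  steps=[
    {"gripper": 0.02, "translation": [0, 0, -0.0008], "yaw": 0},
    {"gripper": 0.02, "translation": [-0.01, 0, -0.0008], "yaw": 0},
    {"gripper": 0.02, "translation": [-0.02, 0, -0.0008], "yaw": 0},
    {"gripper": 0.02, "translation": [-0.03, 0, -0.0008], "yaw": 0},
    {"gripper": 0.02, "translation": [-0.04, 0, -0.0008], "yaw": 0},
    {"gripper": 0.02, "translation": [-0.05, 0, -0.0008], "yaw": 0},
    {"gripper": 0.02, "translation": [-0.05, 0, -0.0008], "yaw": 0},
  ],
)

```text
clock: 7.32
eef_pos: [504.4, 129.6, 40.8]
ee_rot: [-180.0, 0.1, -168.9]
force: [2.0, -0.5, 2.2]
grip_width: 0.382
```

```bash
python3 -c "
from h import *
s=manip.state();print(s['eef_pos'],s['ee_rot'],s['force'],s['wrist_torque'])"
```

```text
[504.39876752 129.62773105  40.80117404] [-1.79997416e+02  9.13054362e-02 -1.68898466e+02] [ 1.95787053 -0.54105984  2.1780774 ] [ 0.11894395 -0.26368636 -0.00679444]
```

Emit:
carry_out(
  steps=[
    {"gripper": 0.02, "translation": [-0.01, 0, 0], "yaw": 0},
    {"gripper": 0.02, "translation": [-0.02, 0, 0], "yaw": 0},
    {"gripper": 0.02, "translation": [-0.03, 0, 0], "yaw": 0},
    {"gripper": 0.02, "translation": [-0.04, 0, 0], "yaw": 0},
    {"gripper": 0.02, "translation": [-0.044, 0, 0], "yaw": 0},
    {"gripper": 0.02, "translation": [-0.044, 0, 0], "yaw": 0},
  ],
)

```text
clock: 8.07
eef_pos: [547.1, 138.0, 40.8]
ee_rot: [-180.0, 0.1, -168.9]
force: [0.5, 0.0, 0.2]
grip_width: 0.384
```

Emit:
carry_out(
  steps=[
    {"gripper": 0.02, "translation": [-0.002, 0, 0], "yaw": 0},
    {"gripper": 0.02, "translation": [-0.004, 0, 0], "yaw": 0},
    {"gripper": 0.02, "translation": [-0.004, 0, 0], "yaw": 0},
  ],
)

```text
clock: 8.45
eef_pos: [550.2, 138.7, 40.8]
ee_rot: [180.0, -0.0, -168.9]
force: [-1.7, -0.1, 3.3]
grip_width: 0.387
```

Emit:
carry_out(
  steps=[
    {"gripper": 0.02, "translation": [-0.0015, 0, 0], "yaw": 0},
    {"gripper": 0.02, "translation": [-0.003, 0, 0], "yaw": 0},
    {"gripper": 0.02, "translation": [-0.003, 0, 0], "yaw": 0},
  ],
)

```text
clock: 8.82
eef_pos: [553.5, 139.3, 40.8]
ee_rot: [180.0, 0.0, -168.9]
force: [-1.6, -0.4, 3.1]
grip_width: 0.388
```

Emit:
carry_out(
  steps=[
    {"gripper": 0.02, "translation": [-0.0015, 0, 0], "yaw": 0},
    {"gripper": 0.02, "translation": [-0.002, 0, 0], "yaw": 0},
    {"gripper": 0.02, "translation": [-0.002, 0, 0], "yaw": 0},
  ],
)

```text
clock: 9.2
eef_pos: [554.6, 139.5, 40.8]
ee_rot: [-180.0, -0.1, -168.9]
force: [-6.0, -0.9, 5.7]
grip_width: 0.386
```

Emit:
carry_out(
  steps=[
    {"gripper": 0.02, "translation": [-0.001, 0, 0], "yaw": 0},
    {"gripper": 0.02, "translation": [-0.002, 0, 0], "yaw": 0},
    {"gripper": 0.02, "translation": [-0.002, 0, 0], "yaw": 0},
  ],
)

```text
clock: 9.57
eef_pos: [554.8, 139.6, 40.8]
ee_rot: [-180.0, -0.3, -168.9]
force: [-12.4, -2.5, 13.8]
grip_width: 0.385
```

```bash
python3 -c "
from h import *
s=manip.state();print(s['eef_pos'],s['ee_rot'],s['force'],s['wrist_torque'])
t=cap('top','t4.png');s=cap('side','s4.png')
a=cv2.imread('pics/t4.png')[190:310,240:340];b=cv2.imread('pics/s4.png')[205:295,270:370]
cv2.imwrite('pics/v4.png',np.hstack([cv2.resize(a,(400,480),interpolation=2),cv2.resize(b,(400,360),interpolation=2)if 0 else cv2.copyMakeBorder(cv2.resize(b,(400,360),interpolation=2),0,120,0,0,0)]))"
```

```text
[554.75255077 139.58928143  40.75937921] [-179.99639074   -0.34093546 -168.876449  ] [-12.35879063  -2.5246664   13.82323062] [-0.54402545  2.1083785   0.01220257]
```

View pics/v4.png

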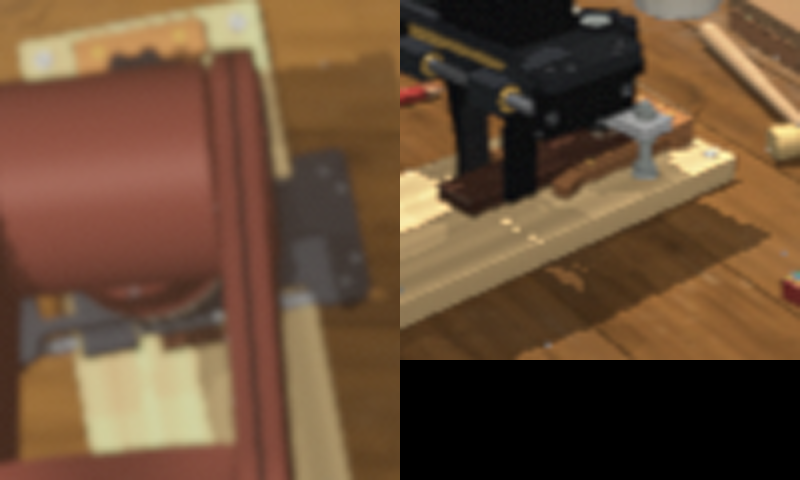

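The blank met the stop at x=554.8 (554.2 predicted): it stalled with 12 N of push, flat in the channel between the rails in the side crop. Next I release and rise.

Emit:
carry_out(
  steps=[
    {"gripper": 0.02, "translation": [0.0015, 0, -0.0004], "yaw": 0},
    {"gripper": 0.06, "translation": [0.0015, 0, -0.0004], "yaw": 0},
    {"gripper": 0.06, "translation": [0.0015, 0, -0.0004], "yaw": 0},
    {"gripper": 0.06, "translation": [0.0015, 0, -0.0004], "yaw": 0},
    {"gripper": 0.06, "translation": [0.0015, 0, -0.0004], "yaw": 0},
    {"gripper": 0.06, "translation": [0, 0, -0.04], "yaw": 0},
    {"gripper": 0.087, "translation": [0, 0, -0.1], "yaw": 0},
    {"gripper": 0.087, "translation": [0, 0, -0.12], "yaw": 0},
    {"gripper": 0.087, "translation": [0, 0, -0.12], "yaw": -1},
    {"gripper": 0.087, "translation": [0, 0, -0.12], "yaw": -2},
    {"gripper": 0.087, "translation": [0, 0, -0.12], "yaw": -3},
    {"gripper": 0.087, "translation": [0, 0, -0.12], "yaw": -4},
    {"gripper": 0.087, "translation": [0, 0, -0.12], "yaw": -5},
    {"gripper": 0.087, "translation": [0, 0, -0.12], "yaw": -6},
    {"gripper": 0.087, "translation": [0, 0, -0.12], "yaw": -6},
  ],
)

```text
clock: 11.55
eef_pos: [556.7, 140.0, 160.2]
ee_rot: [180.0, -0.0, -121.0]
force: [-0.5, -0.7, -1.1]
grip_width: 1.001
```

```bash
cat > m5.py <<'E'
from h import *
st=manip.state();print(st['clock'],st['eef_pos'],st['ee_rot'],st['joint_pos'][[0,5]],st['force'],st['wrist_torque'])
s=cap('side','s5.png');w=cap('wrist','w5.png')
si=cv2.imread('pics/s5.png');wi=cv2.imread('pics/w5.png')
a=np.radians(11.1);ex=np.array([np.cos(a),np.sin(a)]);ey=np.array([-ex[1],ex[0]]);O=np.array([563.4,141.3])
def W(x,y,z):return np.r_[O+x*ex+y*ey,z]
for y in(17,-17):print('expected outer corner',y,proj(s,W(-40,y,29.5)),proj(w,W(-40,y,29.5),True))
print('knob',proj(s,W(78,0,96)),proj(w,W(78,0,110),True))
cv2.imwrite('pics/v5.png',np.hstack([cv2.resize(si[200:290,270:360],(400,400),interpolation=2),cv2.resize(wi,(400,400),interpolation=cv2.INTER_AREA)]))
E
python3 m5.py
```

```text
11.55 [556.74927986 140.00214536 160.15245705] [ 1.79953932e+02 -3.39977197e-02 -1.20968104e+02] [   6.24536788 -142.78679318] [-0.49069446 -0.73019644 -1.1367984 ] [ 0.00938816  0.10312042 -0.03943718]
expected outer corner 17 (np.float64(279.38284950520006), np.float64(249.99146912096109)) (np.float64(369.71535757011634), np.float64(223.5800789496489))
expected outer corner -17 (np.float64(288.1761615998628), np.float64(254.47798173948155)) (np.float64(339.94513463042574), np.float64(190.2823728977395))
knob (np.float64(318.9740542731948), np.float64(214.1887540293679)) (np.float64(221.36671289067064), np.float64(355.6742640813564))
```

View pics/v5.png

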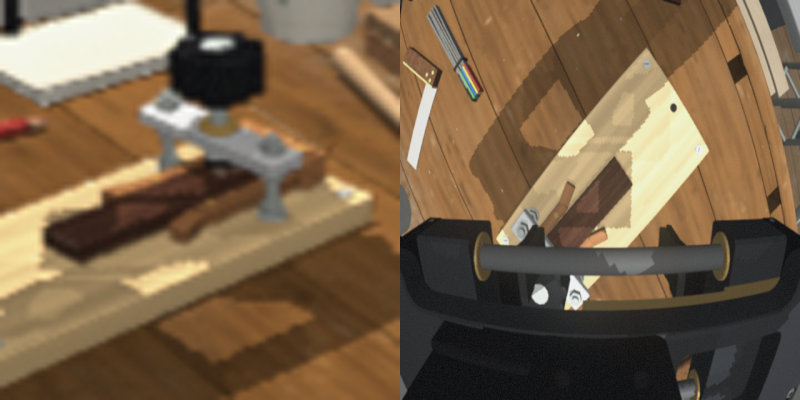

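Side crop: outer corners at (280,251) and (289,257), predicted (279,250) and (288,254). Wrist: (339,190) and (371,226), predicted (340,190) and (370,224). The blank lies home. Next I grip the knob, with j6 starting near −142 for a long clockwise stroke.

Emit:
carry_out(
  steps=[
    {"gripper": 0.087, "translation": [-0.03, -0.032, 0], "yaw": 0},
    {"gripper": 0.087, "translation": [-0.057, -0.0627, 0], "yaw": 0},
    {"gripper": 0.087, "translation": [-0.057, -0.0627, 0.005], "yaw": 0},
    {"gripper": 0.087, "translation": [-0.057, -0.0627, 0.03], "yaw": 0},
    {"gripper": 0.087, "translation": [-0.057, -0.0627, 0.058], "yaw": 0},
    {"gripper": 0.087, "translation": [-0.057, -0.0627, 0.058], "yaw": 0},
    {"gripper": 0.03, "translation": [-0.057, -0.0627, 0.058], "yaw": 0},
    {"gripper": 0.03, "translation": [-0.057, -0.0627, 0.058], "yaw": 0},
    {"gripper": 0.03, "translation": [-0.057, -0.0627, 0.058], "yaw": 0},
    {"gripper": 0.03, "translation": [-0.057, -0.0627, 0.058], "yaw": 0},
    {"gripper": 0.03, "translation": [-0.057, -0.0627, 0.058], "yaw": 0},
  ],
)

```text
clock: 13.02
eef_pos: [639.8, 157.4, 103.8]
ee_rot: [179.9, 0.0, -120.9]
force: [-4.5, 1.8, 5.3]
grip_width: 0.635
```

```bash
cat > st.py <<'E'
from station import manip
import json,sys,numpy as np
s=manip.state();np.set_printoptions(precision=3,suppress=True)
print(s['clock'],s['eef_pos'],s['ee_rot'],'j6',s['joint_pos'][5],'F',s['force'],'T',s['wrist_torque'],'w',s['grip_width']*87,'eff6',s['effort'][5])
E
python3 st.py
```

```text
13.025 [639.789 157.421 103.756] [ 179.94     0.019 -120.888] j6 -142.18701106468978 F [-4.473  1.766  5.272] T [ 0.359  0.816 -0.036] w 55.26842368870454 eff6 -0.046529065584763885
```

Knob gripped (55.3 mm). Next I turn it clockwise at a steady 4.8° per row, sinking 0.133 mm per row, and read the torque at the end of each call.

Emit:
carry_out(
  steps=[
    {"gripper": 0.03, "translation": [0, 0, 0.00013], "yaw": 0.6},
    {"gripper": 0.03, "translation": [0, 0, 0.00027], "yaw": 1.2},
    {"gripper": 0.03, "translation": [0, 0, 0.0004], "yaw": 1.8},
    {"gripper": 0.03, "translation": [0, 0, 0.00053], "yaw": 2.4},
    {"gripper": 0.03, "translation": [0, 0, 0.00067], "yaw": 3.0},
  ],
)

```text
clock: 13.65
eef_pos: [640.5, 156.7, 103.1]
ee_rot: [-179.9, 0.0, -145.0]
force: [-1.9, -0.8, 4.0]
grip_width: 0.637
```

```bash
python3 st.py
```

```text
13.65 [640.502 156.693 103.138] [-179.942    0.023 -144.994] j6 -118.0681662755348 F [-1.923 -0.807  4.044] T [-0.214  0.253  0.32 ] w 55.442390845321235 eff6 -0.5312693864107132
```

Emit:
carry_out(
  steps=[
    {"gripper": 0.03, "translation": [0, 0, 0.00013], "yaw": 0.6},
    {"gripper": 0.03, "translation": [0, 0, 0.00027], "yaw": 1.2},
    {"gripper": 0.03, "translation": [0, 0, 0.0004], "yaw": 1.8},
    {"gripper": 0.03, "translation": [0, 0, 0.00053], "yaw": 2.4},
  ],
)

```text
clock: 14.15
eef_pos: [640.8, 155.9, 102.6]
ee_rot: [-179.9, 0.1, -164.2]
force: [-0.1, -2.7, 4.5]
grip_width: 0.635
```

```bash
python3 st.py
```

```text
14.15 [640.845 155.881 102.62 ] [-179.876    0.052 -164.202] j6 -98.86691813710348 F [-0.087 -2.659  4.545] T [-0.742  0.087  0.376] w 55.257891658986 eff6 -0.5204407498240471
```

Free drag reads about 0.36 N m, as described. I continue in 19° calls.

Emit:
carry_out(
  steps=[
    {"gripper": 0.03, "translation": [0, 0, 0.00013], "yaw": 0.6},
    {"gripper": 0.03, "translation": [0, 0, 0.00027], "yaw": 1.2},
    {"gripper": 0.03, "translation": [0, 0, 0.0004], "yaw": 1.8},
    {"gripper": 0.03, "translation": [0, 0, 0.00053], "yaw": 2.4},
  ],
)

```text
clock: 14.65
eef_pos: [640.9, 155.0, 102.1]
ee_rot: [-179.8, 0.1, 176.6]
force: [-0.6, -5.6, 4.1]
grip_width: 0.635
```

```bash
python3 st.py
```

```text
14.65 [640.861 155.015 102.08 ] [-179.82     0.082  176.599] j6 -79.67214181111906 F [-0.576 -5.592  4.085] T [-1.397  0.227  0.346] w 55.26615296284134 eff6 -0.5119666457176208
```

Emit:
carry_out(
  steps=[
    {"gripper": 0.03, "translation": [0, 0, 0.00013], "yaw": 0.6},
    {"gripper": 0.03, "translation": [0, 0, 0.00027], "yaw": 1.2},
    {"gripper": 0.03, "translation": [0, 0, 0.0004], "yaw": 1.8},
    {"gripper": 0.03, "translation": [0, 0, 0.00053], "yaw": 2.4},
  ],
)

```text
clock: 15.15
eef_pos: [640.6, 154.2, 101.5]
ee_rot: [-179.8, 0.1, 157.4]
force: [-2.0, -8.7, 5.2]
grip_width: 0.635
```

```bash
python3 st.py
```

```text
15.15 [640.607 154.199 101.533] [-179.77     0.119  157.389] j6 -60.46862051970147 F [-2.015 -8.744  5.156] T [-1.865  0.529  0.386] w 55.228817778302314 eff6 -0.5061806179583073
```

Emit:
carry_out(
  steps=[
    {"gripper": 0.03, "translation": [0, 0, 0.00013], "yaw": 0.6},
    {"gripper": 0.03, "translation": [0, 0, 0.00027], "yaw": 1.2},
    {"gripper": 0.03, "translation": [0, 0, 0.0004], "yaw": 1.8},
    {"gripper": 0.03, "translation": [0, 0, 0.00053], "yaw": 2.4},
  ],
)

```text
clock: 15.65
eef_pos: [640.1, 153.6, 101.0]
ee_rot: [-179.7, 0.2, 138.2]
force: [-4.4, -10.6, 7.0]
grip_width: 0.635
```

```bash
python3 st.py
```

```text
15.65 [640.107 153.563 100.957] [-179.726    0.164  138.182] j6 -41.26999979519593 F [ -4.375 -10.621   7.017] T [-2.187  1.054  0.358] w 55.212870685242095 eff6 -0.504098329693079
```

The knob is held about 2.5 mm off centre, so the TCP circles its axis. I fit the axis from the logged poses and regrip centred, winding back to free up stroke.

```bash
python3 - <<'E'
import numpy as np
d=np.array([[639.789,157.421,-120.888],[640.502,156.693,-144.994],[640.845,155.881,-164.202],[640.861,155.015,176.599],[640.607,154.199,157.389],[640.107,153.563,138.182]])
A=[];b=[]
for x,y,w in d:
    c,s=np.cos(np.radians(w)),np.sin(np.radians(w))
    A+=[[1,0,c,-s],[0,1,s,c]];b+=[x,y]
p,r,*_=np.linalg.lstsq(np.array(A),np.array(b),rcond=None);print('axis',p[:2],'e tool',p[2:],r)
E
```

```text
axis [638.34184559 155.3570138 ] e tool [-2.53069572  0.17577915] [0.00313836]
```

Emit:
carry_out(
  steps=[
    {"gripper": 0.087, "translation": [0, 0, 0], "yaw": 0},
    {"gripper": 0.087, "translation": [0, 0, 0], "yaw": 0},
    {"gripper": 0.087, "translation": [0, 0, 0], "yaw": 0},
    {"gripper": 0.087, "translation": [0, 0, 0], "yaw": -1.2},
    {"gripper": 0.087, "translation": [0, 0, 0], "yaw": -2.4},
    {"gripper": 0.087, "translation": [0, 0, 0], "yaw": -3.6},
    {"gripper": 0.087, "translation": [0, 0, 0], "yaw": -4.8},
    {"gripper": 0.087, "translation": [0, 0, 0], "yaw": -6.0},
    {"gripper": 0.087, "translation": [0, 0, 0], "yaw": -7.2},
    {"gripper": 0.087, "translation": [0, 0, 0], "yaw": -8.0},
    {"gripper": 0.087, "translation": [0, 0, 0], "yaw": -8.0},
    {"gripper": 0.087, "translation": [0, 0, 0], "yaw": -8.0},
  ],
)

```text
clock: 17.15
eef_pos: [640.1, 157.0, 100.0]
ee_rot: [180.0, -0.0, -157.8]
force: [0.4, 0.2, -0.1]
grip_width: 1.003
```

```bash
python3 st.py
```

```text
17.15 [640.115 156.978  99.965] [ 179.994   -0.004 -157.805] j6 -105.2698873233273 F [ 0.427  0.237 -0.139] T [0.046 0.049 0.006] w 87.24607588550867 eff6 -0.014382193330675364
```

Emit:
carry_out(
  steps=[
    {"gripper": 0.087, "translation": [0.0022, -0.0008, 0], "yaw": 0},
    {"gripper": 0.03, "translation": [0.0022, -0.0008, 0], "yaw": 0},
    {"gripper": 0.03, "translation": [0.0022, -0.0008, 0], "yaw": 0},
    {"gripper": 0.03, "translation": [0.0022, -0.0008, 0], "yaw": 0},
    {"gripper": 0.03, "translation": [0.0022, -0.0008, 0], "yaw": 0},
    {"gripper": 0.03, "translation": [0.0022, -0.0008, 0.00013], "yaw": 0.6},
    {"gripper": 0.03, "translation": [0.0022, -0.0008, 0.00027], "yaw": 1.2},
    {"gripper": 0.03, "translation": [0.0022, -0.0008, 0.0004], "yaw": 1.8},
  ],
)

```text
clock: 18.15
eef_pos: [638.5, 155.1, 99.6]
ee_rot: [-180.0, -0.0, -172.2]
force: [0.2, -0.6, -0.0]
grip_width: 0.638
```

```bash
python3 st.py
```

```text
18.15 [638.48  155.091  99.641] [-179.975   -0.    -172.207] j6 -90.98799370390068 F [ 0.232 -0.6   -0.019] T [-0.058  0.037  0.342] w 55.48962511305716 eff6 -0.5240408331155777
```

Emit:
carry_out(
  steps=[
    {"gripper": 0.03, "translation": [0, 0, 0.00013], "yaw": 0.6},
    {"gripper": 0.03, "translation": [0, 0, 0.00027], "yaw": 1.2},
    {"gripper": 0.03, "translation": [0, 0, 0.0004], "yaw": 1.8},
  ],
)

```text
clock: 18.52
eef_pos: [638.5, 155.0, 99.3]
ee_rot: [-180.0, 0.0, 173.4]
force: [0.4, -1.9, 0.0]
grip_width: 0.636
```

```bash
python3 st.py
```

```text
18.525 [638.493 154.97   99.272] [-179.963    0.007  173.395] j6 -76.58814156586611 F [ 0.421 -1.931  0.033] T [-0.165  0.026  0.39 ] w 55.36255709237545 eff6 -0.523510929197073
```

Emit:
carry_out(
  steps=[
    {"gripper": 0.03, "translation": [0, 0, 0.00013], "yaw": 0.6},
    {"gripper": 0.03, "translation": [0, 0, 0.00027], "yaw": 1.2},
    {"gripper": 0.03, "translation": [0, 0, 0.0004], "yaw": 1.8},
  ],
)

```text
clock: 18.9
eef_pos: [638.5, 154.8, 98.9]
ee_rot: [-179.9, 0.0, 159.0]
force: [0.1, -1.8, -0.5]
grip_width: 0.636
```

```bash
python3 st.py
```

```text
18.9 [638.474 154.799  98.863] [-179.949    0.016  158.993] j6 -62.18701515956174 F [ 0.092 -1.757 -0.451] T [-0.243  0.04   0.399] w 55.367579741551346 eff6 -0.5235492065548897
```

Emit:
carry_out(
  steps=[
    {"gripper": 0.03, "translation": [0, 0, 0.00013], "yaw": 0.6},
    {"gripper": 0.03, "translation": [0, 0, 0.00027], "yaw": 1.2},
    {"gripper": 0.03, "translation": [0, 0, 0.0004], "yaw": 1.8},
  ],
)

```text
clock: 19.27
eef_pos: [638.4, 154.6, 98.5]
ee_rot: [-179.9, 0.0, 144.6]
force: [0.2, -2.3, 0.2]
grip_width: 0.637
```

```bash
python3 st.py
```

```text
19.275 [638.38  154.632  98.465] [-179.936    0.024  144.59 ] j6 -47.7878656770661 F [ 0.235 -2.344  0.232] T [-0.412  0.176  0.33 ] w 55.45073965039571 eff6 -0.523461364209652
```

Emit:
carry_out(
  steps=[
    {"gripper": 0.03, "translation": [0, 0, 0.00013], "yaw": 0.6},
    {"gripper": 0.03, "translation": [0, 0, 0.00027], "yaw": 1.2},
    {"gripper": 0.03, "translation": [0, 0, 0.0004], "yaw": 1.8},
  ],
)

```text
clock: 19.65
eef_pos: [638.3, 154.5, 98.1]
ee_rot: [-179.9, 0.0, 130.2]
force: [-1.4, -2.0, 0.8]
grip_width: 0.641
```

```bash
python3 st.py
```

```text
19.65 [638.308 154.536  98.076] [-179.929    0.037  130.187] j6 -33.3869116650247 F [-1.392 -1.968  0.793] T [-0.458  0.233  0.301] w 55.738271124806 eff6 -0.5238553136587143
```

Emit:
carry_out(
  steps=[
    {"gripper": 0.03, "translation": [0, 0, 0.00013], "yaw": 0.6},
    {"gripper": 0.03, "translation": [0, 0, 0.00027], "yaw": 1.2},
    {"gripper": 0.03, "translation": [0, 0, 0.0004], "yaw": 1.8},
  ],
)

```text
clock: 20.02
eef_pos: [638.2, 154.4, 97.6]
ee_rot: [-179.9, 0.1, 115.8]
force: [-1.6, -1.7, 0.9]
grip_width: 0.637
```

```bash
python3 st.py
```

```text
20.025 [638.152 154.44   97.633] [-179.916    0.052  115.785] j6 -18.985221491088033 F [-1.634 -1.654  0.875] T [-0.541  0.271  0.374] w 55.41644158332902 eff6 -0.5244687013328075
```

Joint 6 effort is a very clean indicator: a steady 0.5235 when running free. I continue.

Emit:
carry_out(
  steps=[
    {"gripper": 0.03, "translation": [0, 0, 0.00013], "yaw": 0.6},
    {"gripper": 0.03, "translation": [0, 0, 0.00027], "yaw": 1.2},
    {"gripper": 0.03, "translation": [0, 0, 0.0004], "yaw": 1.8},
  ],
)

```text
clock: 20.4
eef_pos: [638.1, 154.4, 97.3]
ee_rot: [-179.9, 0.1, 101.4]
force: [-2.0, -2.7, 2.1]
grip_width: 0.635
```

```bash
python3 st.py
```

```text
20.4 [638.053 154.404  97.261] [-179.916    0.073  101.387] j6 -4.587017885360618 F [-1.955 -2.749  2.071] T [-0.559  0.419  0.39 ] w 55.28153577410821 eff6 -0.5250918678939342
```

Emit:
carry_out(
  steps=[
    {"gripper": 0.03, "translation": [0, 0, 0.00013], "yaw": 0.6},
    {"gripper": 0.03, "translation": [0, 0, 0.00027], "yaw": 1.2},
    {"gripper": 0.03, "translation": [0, 0, 0.0004], "yaw": 1.8},
  ],
)

```text
clock: 20.78
eef_pos: [637.9, 154.4, 96.9]
ee_rot: [-179.9, 0.1, 87.0]
force: [-1.5, -2.8, 1.8]
grip_width: 0.637
```

```bash
python3 st.py
```

```text
20.775 [637.896 154.409  96.867] [-179.916    0.094   86.988] j6 9.814165403460269 F [-1.502 -2.844  1.816] T [-0.585  0.517  0.352] w 55.40076898974615 eff6 -0.5257088877260685
```

Emit:
carry_out(
  steps=[
    {"gripper": 0.03, "translation": [0, 0, 0.00013], "yaw": 0.6},
    {"gripper": 0.03, "translation": [0, 0, 0.00027], "yaw": 1.2},
    {"gripper": 0.03, "translation": [0, 0, 0.0004], "yaw": 1.8},
  ],
)

```text
clock: 21.15
eef_pos: [637.7, 154.5, 96.5]
ee_rot: [-179.9, 0.1, 72.6]
force: [-3.4, -2.8, 3.2]
grip_width: 0.631
```

```bash
python3 st.py
```

```text
21.15 [637.721 154.452  96.474] [-179.92     0.118   72.591] j6 24.213145711548187 F [-3.388 -2.822  3.203] T [-0.531  0.627  0.369] w 54.88665456642121 eff6 -0.519886314868927
```

Emit:
carry_out(
  steps=[
    {"gripper": 0.03, "translation": [0, 0, 0.00013], "yaw": 0.6},
    {"gripper": 0.03, "translation": [0, 0, 0.00027], "yaw": 1.2},
  ],
)

```text
clock: 21.4
eef_pos: [637.6, 154.5, 96.3]
ee_rot: [-179.9, 0.1, 63.0]
force: [-4.6, -2.5, 4.3]
grip_width: 0.639
```

```bash
python3 st.py
```

```text
21.4 [637.644 154.488  96.31 ] [-179.929    0.132   62.993] j6 33.81080413235659 F [-4.6   -2.467  4.281] T [-0.466  0.85   0.387] w 55.55520030683752 eff6 -0.5026186443865299
```

Emit:
carry_out(
  steps=[
    {"gripper": 0.03, "translation": [0, 0, 0.00013], "yaw": 0.6},
    {"gripper": 0.03, "translation": [0, 0, 0.00027], "yaw": 1.2},
  ],
)

```text
clock: 21.65
eef_pos: [637.6, 154.6, 96.2]
ee_rot: [-179.9, 0.1, 53.4]
force: [-3.8, -2.2, 4.9]
grip_width: 0.633
```

```bash
python3 st.py
```

```text
21.65 [637.61  154.571  96.227] [-179.947    0.14    53.397] j6 43.40894097292596 F [-3.805 -2.214  4.923] T [-0.531  0.945  0.42 ] w 55.04993411973925 eff6 -0.4817117191851139
```

Emit:
carry_out(
  steps=[
    {"gripper": 0.03, "translation": [0, 0, 0.00013], "yaw": 0.6},
    {"gripper": 0.03, "translation": [0, 0, 0.00027], "yaw": 1.2},
  ],
)

```text
clock: 21.9
eef_pos: [637.5, 154.7, 96.1]
ee_rot: [-180.0, 0.1, 43.8]
force: [-5.0, -2.2, 6.3]
grip_width: 0.637
```

```bash
python3 st.py
```

```text
21.9 [637.519 154.709  96.121] [-179.961    0.148   43.806] j6 53.00731486821345 F [-5.039 -2.178  6.335] T [-0.453  1.127  0.412] w 55.43722153133321 eff6 -0.4598271008580923
```

From j6≈22–23° on, the effort changes at 0.13 N m/rad, matching the stated bite slope. Wrist torque and vertical force start rising there too. So bite is at about j6=22.5°, after about 228° turned, and the target is j6≈112.5°. I continue partway and check the torque slope and whether the grip slips.

```bash
python3 -c "
from h import *
cap('wrist','w6.png');cap('side','s6.png')"
```

Emit:
carry_out(
  steps=[
    {"gripper": 0.03, "translation": [0, 0, 5e-05], "yaw": 0.6},
    {"gripper": 0.03, "translation": [0, 0, 0.0001], "yaw": 1.2},
    {"gripper": 0.03, "translation": [0, 0, 0.00015], "yaw": 1.8},
  ],
)

```text
clock: 22.38
eef_pos: [637.5, 154.8, 96.0]
ee_rot: [-180.0, 0.2, 29.4]
force: [-5.5, -1.7, 6.2]
grip_width: 0.633
```

```bash
python3 st.py
```

```text
22.375 [637.468 154.776  96.014] [-179.989    0.156   29.407] j6 67.4050972014888 F [-5.539 -1.723  6.184] T [-0.44   1.176  0.491] w 55.05524955007494 eff6 -0.42448483407497406
```

Emit:
carry_out(
  steps=[
    {"gripper": 0.03, "translation": [0, 0, 5e-05], "yaw": 0.6},
    {"gripper": 0.03, "translation": [0, 0, 0.0001], "yaw": 1.2},
    {"gripper": 0.03, "translation": [0, 0, 0.00015], "yaw": 1.8},
  ],
)

```text
clock: 22.75
eef_pos: [637.4, 154.9, 95.9]
ee_rot: [180.0, 0.2, 15.0]
force: [-5.9, -1.8, 6.2]
grip_width: 0.636
```

```bash
python3 st.py; python3 -c "
from h import *
cap('wrist','w7.png')
a=cv2.imread('pics/w6.png')[270:400,200:460];b=cv2.imread('pics/w7.png')[270:400,200:460]
cv2.imwrite('pics/v7.png',np.vstack([cv2.resize(a,(600,300),interpolation=2),cv2.resize(b,(600,300),interpolation=2)]))"
```

```text
22.75 [637.398 154.938  95.91 ] [179.982   0.156  15.018] j6 81.8001838633004 F [-5.885 -1.836  6.191] T [-0.371  1.213  0.533] w 55.35897183799746 eff6 -0.3871885221451521
```

View pics/v7.png

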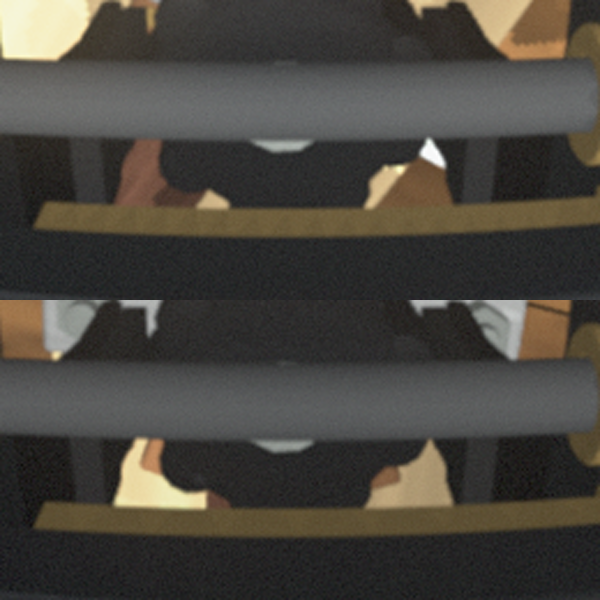

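Flutes sit identically relative to the fingers in both views, so there is no slip. Torque has climbed to 0.53 as expected. The first effort deviation back-extrapolates to bite at j6≈21±2°, so the target is j6≈111°.

Emit:
carry_out(
  steps=[
    {"gripper": 0.03, "translation": [0, 0, 5e-05], "yaw": 0.6},
    {"gripper": 0.03, "translation": [0, 0, 0.0001], "yaw": 1.2},
    {"gripper": 0.03, "translation": [0, 0, 0.00015], "yaw": 1.8},
    {"gripper": 0.03, "translation": [0, 0, 0.0002], "yaw": 2.4},
  ],
)

```text
clock: 23.3
eef_pos: [637.4, 155.1, 95.8]
ee_rot: [179.9, 0.1, -4.2]
force: [-6.0, -0.2, 7.0]
grip_width: 0.636
```

```bash
python3 st.py
```

```text
23.3 [637.373 155.13   95.784] [179.945   0.141  -4.174] j6 100.99725660387617 F [-5.966 -0.22   6.999] T [-0.22   1.218  0.547] w 55.346182328085284 eff6 -0.33607469871640205
```

Emit:
carry_out(
  steps=[
    {"gripper": 0.03, "translation": [0, 0, 5e-05], "yaw": 0.6},
    {"gripper": 0.03, "translation": [0, 0, 0.0001], "yaw": 1.1},
    {"gripper": 0.03, "translation": [0, 0, 0.0001], "yaw": 1.1},
  ],
)

```text
clock: 23.68
eef_pos: [637.4, 155.2, 95.7]
ee_rot: [179.9, 0.1, -12.9]
force: [-6.4, -0.3, 7.8]
grip_width: 0.634
```

```bash
python3 st.py
```

```text
23.675 [637.386 155.225  95.721] [179.937   0.134 -12.893] j6 109.71137824297868 F [-6.42  -0.252  7.831] T [-0.189  1.26   0.063] w 55.121139655679144 eff6 0.33968341536819935
```

At rest j6 is 109.7°; bite is estimated at 21–25°. I add a final 2°, release, and rise clear.

Emit:
carry_out(
  steps=[
    {"gripper": 0.03, "translation": [0, 0, 0], "yaw": 0.25},
    {"gripper": 0.03, "translation": [0, 0, 0], "yaw": 0.25},
    {"gripper": 0.087, "translation": [0, 0, 0], "yaw": 0.25},
    {"gripper": 0.087, "translation": [0, 0, 0], "yaw": 0.25},
    {"gripper": 0.087, "translation": [0, 0, 0], "yaw": 0.25},
    {"gripper": 0.087, "translation": [0, 0, 0], "yaw": 0.25},
    {"gripper": 0.087, "translation": [0, 0, -0.03], "yaw": 0.25},
    {"gripper": 0.087, "translation": [0, 0, -0.08], "yaw": 0.25},
    {"gripper": 0.087, "translation": [0, 0, -0.14], "yaw": 0.25},
    {"gripper": 0.087, "translation": [0.08, 0, -0.16], "yaw": 0.25},
    {"gripper": 0.087, "translation": [0.08, 0, -0.16], "yaw": 0.25},
    {"gripper": 0.087, "translation": [0.08, 0, -0.16], "yaw": 0.25},
  ],
)

```text
clock: 25.18
eef_pos: [717.4, 136.6, 254.9]
ee_rot: [-180.0, -0.0, -15.0]
force: [0.5, 0.4, -0.2]
grip_width: 0.998
```

```bash
python3 st.py; sed -i 's/s5.png/s8.png/g;s/w5.png/w8.png/g;s/v5.png/v8.png/' m5.py; python3 m5.py
```

```text
25.175 [717.432 136.648 254.905] [-179.992   -0.028  -14.958] j6 109.5643839641011 F [ 0.549  0.402 -0.193] T [-0.01   0.178 -0.023] w 86.86194291732924 eff6 -0.047105677658692
25.175 [717.43175481 136.64803419 254.90465876] [-1.79991645e+02 -2.77213127e-02 -1.49580600e+01] [  4.60620136 109.56438396] [ 0.54866191  0.40193573 -0.19298666] [-0.01017765  0.17780994 -0.02306751]
expected outer corner 17 (np.float64(279.38284950520006), np.float64(249.99146912096109)) (np.float64(354.2759653769076), np.float64(374.1524775109929))
expected outer corner -17 (np.float64(288.1761615998628), np.float64(254.47798173948155)) (np.float64(380.56954800937507), np.float64(363.1976595432507))
knob (np.float64(318.9740542731948), np.float64(214.1887540293679)) (np.float64(323.9317381140829), np.float64(320.75779051483505))
```

View pics/v8.png

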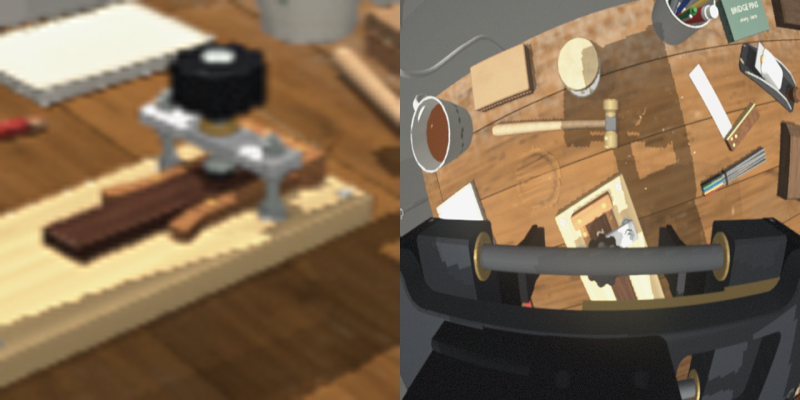

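The blank hasn't moved: its outer corner is still at side crop (45,235). The foot is down on it, the knob sits lower, and the gripper is clear. Handing in.

```bash
python3 -c "
from station import manip
print(manip.job_done())"
```

```text
the job is handed in; nothing more can be done
None
```

The job is handed in: the blank is clamped home in the jig, and the robot finished clear of everything at 25 s, well under the 72 s limit.

**Blank:** I took the larger of the two dark bars (151 mm long against 114 mm). I slid it along the channel until it stalled on the end stop at 12 N, within 1 mm of where I expected the stop. After release, two camera views put its outer corners within about 2–3 pixels of the home position. A last look after clamping showed it had not moved.

**Clamp:** The knob turned freely at about 0.36 N m for roughly 228° before the foot bit. I then gave it about 87–91° more and let go. One regrip was needed on the way, because the first grip was about 2.5 mm off centre. After bite, the wrist camera showed no slip between the fingers and the knob.

**Checks that disagreed:**
- **Bite angle:** The joint-6 effort (which changed with the opposite sign to what I expected) put the bite at 21–25°. The noisier wrist torque gave about 20° on average, but single readings ranged from 11° to 32°. The quarter turn is therefore probably good to about ±5°.
- **Blank height:** My two-view height for the blank on the bench read about 0 mm instead of 11.5 mm. I relied on touch when setting it down in the jig.

I did not touch the other tools.

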